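# Let the next solder spool down from the gravity rack

### The job

Let one solder spool down into the empty pick nest of the gravity-feed rack: with the fingertips press down the red pad at the long end of the lever until the heavy yellow flap is up and the front spool has rolled under it into the nest, then let the lever come up again so that the flap drops fully shut behind that spool and the others stay waiting. Only press the lever: do not grip it or lift it out of its notches, do not force it hard against its stop, touch nothing else on the rack, and leave the spools and the tools round it alone.

Things in the scene. Friction and masses are not known exactly. Their poses are not given: they have to be found in the camera images.
- rack: gravity-feed rack for solder spools, fixed to the bench: plywood board, 104 mm wide, with a low aluminium chute sloping 10 degrees. Origin on the bench right under the gate; x across the chute, away from the operator; y along the chute, uphill; z up. Chute floor 47 mm above the bench at the gate; highest part, the flap's weight, 128 mm up (about 150 raised).
- lever_pad (a point): middle of the top face of the red pad, 44 x 26 mm, at the long end of the aluminium lever, about 129 mm above the bench at rest. Press it straight down (2 to 3 N): from about 35 mm down the flap is clear of the spools; at about 58 mm it meets a hard stop. Let go, it is carried up again by the flap's weight. The lever is loose, 0.16 kg, 20 mm wide, 8 mm thick.
- lever_pin (a point): middle of the lever's cross pin, about which it rocks; the pin rests in two open-topped notches of the blue stand. From here the lever runs 145 mm to the middle of the pad, toward the operator (-x of the rack), and 55 mm the other way to its short end, which lies under the flap's lifting pin.
- notch (a point): where the lever's cross pin belongs in the blue stand's notches (fixed to the rack)
- flap (a joint): angle in rad of the heavy flap (0.8 kg, steel blade under a yellow weight, 55 mm wide) that hangs across the chute as its gate: 0 = fully down, 0.48 = fully up at its stop; spools pass under it from about 0.25. It falls by its own weight.
- flap_weight (a point): top of the flap's yellow weight, over the gate
- spool_1_center (a point): centre of the front (lowest) solder spool in the chute (52 mm diameter, 36 mm wide, 0.25 kg, axle lying across the chute); it rolls freely; at the start it leans on the closed flap from uphill
- spool_2_center (a point): centre of the second solder spool in the chute (52 mm diameter, 36 mm wide, 0.25 kg, axle lying across the chute); it rolls freely; at the start behind the first
- spool_3_center (a point): centre of the third solder spool in the chute (52 mm diameter, 36 mm wide, 0.25 kg, axle lying across the chute); it rolls freely; at the start behind the second
- nest (a point): where the centre of a spool lies when it rests in the pick nest: just past the flap, against the end stop of the chute, about 50 mm downhill of the first spool's start. The nest holds one spool; the next then stops behind the gate, leaning on it, and the flap can come down in the gap above where the two touch.
- multimeter: yellow and black multimeter, 142 x 70 x 41 mm, lying on the bench; origin at the middle of its underside; to be left alone
- tape_masking: roll of masking tape, 106 mm across, 25 mm high, lying right of the pick nest; origin at the middle of its underside; to be left alone
- side_cutters: blue-handled side cutters, 151 mm long, 13 mm high, lying right of the lever; origin at the middle of its underside; to be left alone
- marker: black marker pen, 138 mm long, 18 mm thick, lying left of the lever; origin at the middle of its underside; to be left alone
- tape_black: roll of black tape, 55 mm across, 19 mm high, lying left of the lever; origin at the middle of its underside; to be left alone
- spare_spool: a spare solder spool, 52 mm across and 36 mm high, standing on the bench left of the blue stand; origin at the middle of its underside; to be left alone
- screwdriver: yellow-handled screwdriver, 184 mm long, 25 mm high; origin at the middle of its underside; to be left alone
Mind the look-alikes: they are no part of the job. Of the things that look like the part that bears lever_pad, the larger one is meant.

How it is judged:
By the outcome, as a careful person would: the job done as asked, in the order asked, and still so for the second after the job is handed in, with the robot touching nothing.
It also fails if it takes over 32 s, if anything falls off the work surface, if the arm or the gripper's body presses on something with over 40 N, if the wrist force passes 120 N, or if a joint passes its speed limit or range.

### The arm

A 6-joint arm with a two-finger parallel gripper is mounted at the origin on a cart in front of the work surface, level with it; the furniture and walls round the work are solid. World frame = base frame: x ahead of the robot, y to its left, z up, the work surface at z = 0. Lengths are in m, angles in rad, forces in N, time in s.
With the tool pointing down it reaches from about 0.25 to 0.725 m from the base axis. Payload 4 kg.
Tool frame: the origin (TCP) lies between the finger pads; the fingertips stand arm.tip_extent ahead of it and the grasp point (between the pads) lies 5 mm behind it (arm.tip_extent is the distance from the TCP to the fingertips, in m); z points along the fingers, y is the line along which they close (so a half turn about z gives the same grasp; the last joint's range is limited). The gripper opens to 85 mm and grips with 20 to 120 N. Pads are 22 mm wide; open, the fingers measure 114 mm over their backs; the gripper's body (76 mm by 85 mm) begins 54 mm behind the grasp point. The pads swing forward as they close: fully open they stand 13 mm farther back than shut.
Start: joints at [0, 0.241, 0.005, 1.335, 0, 1.571], TCP at [0.5, -0, 0.245] pointing down, gripper open.
Joint ranges: [-2.72, 2.72], [-1.05, 1.87], [-1.09, 1.28], [-1.99, 2.15], [-1.42, 1.44], [-3.14, 3.14]. Speed limits (rad/s): [2.79, 2.79, 3.14, 3.14, 3.14, 3.14].

### API

Orientations are given as a 3x3 rotation matrix whose columns are the frame's x, y, z axes.
In Python, from rig import arm gives the robot as it stands. Calls block until the motion is done:
- arm.move_to(position, orientation): joint-space move of the TCP to a pose.
- arm.move_linear(position, rot=None, v=0.15): straight line of the TCP; rot=None keeps the orientation; v is the mean speed in m/s.
- arm.movej(angles): joint-space move.
- arm.let_go() and arm.clamp(): open the fingers fully, or close them until they stop; the grip force is fixed at half the most.
- arm.hold(seconds).
- arm.solve_ik(position, orientation): joint angles nearest the present ones, or None.
- arm.get_obs(): the state.
- arm.get_image(name): name is "scene" or "side" or "wrist"; returns a dict with "image" (400x640x3 uint8, blue, green, red), "mtx" (3x3 intrinsics, pixels), "origin" and "attitude" of the camera in the world; the wrist camera has in their place "hand_eye" (4x4, takes a point from camera to tool coordinates, whose origin is the TCP and whose axes are the flange's). Camera axes: x right, y down, z forward; pixel columns grow to the right and rows downward; lengths in m; the calibration is good to about 2 mm. A picture is of the moment at which its call begins: read the wrist's pose just before it. There is no depth.
A pose or a line that the arm cannot do raises arm.Unreachable and nothing moves.
- arm.job_done(): hands the job in; it is judged then, once.
The state is a dict: "time_s": time; "joint_pos": joint angles; "qd": joint speeds; "joint_torque": joint torques, N m; "eef_pos": TCP position; "eef_rot": TCP orientation; "wrist_force": force on the tool from outside, world axes, zero at the start; "torque": the same for the moment, N m; "finger_gap": finger opening in m; "finger_force": force on a finger pad.
Only numpy, scipy, OpenCV 4.12 (cv2) and the standard library are available. Lean on these libraries where they do the work, as an engineer would, in place of code of your own. Each camera call takes 0.05 s, during which the arm holds its last target. There are 200 camera calls.

## Working session

There is one attempt and no reset: what is moved stays moved. The work goes in short steps, each a Python script; the robot and the scene stay as the last script left them, time stands still between calls to the robot, and variables do not carry over. Pictures are saved under pics/ and viewed, at most 10 in all, crops included, and the job is handed in when it is done.

```bash
mkdir -p pics; ls; python3 - <<'E'
from rig import arm
import cv2,numpy as np
for n in ("scene","side"):
    d=arm.get_image(n); cv2.imwrite(f"pics/{n}0.png",d["image"])
    print(n,d["mtx"],d["origin"],d["attitude"])
    np.savez(f"{n}0.npz",**d)
print(arm.tip_extent, arm.get_obs()["time_s"],arm.get_obs()["eef_rot"])
E
```

```text
pics
scene [[496.91108004   0.         310.10755988]
 [  0.         496.91108004 199.79382732]
 [  0.           0.           1.        ]] [-0.1382041   0.7264931   1.20246631] [[-0.70264297 -0.51033054  0.49583828]
 [-0.71132167  0.48642741 -0.50735575]
 [ 0.0177298  -0.70919046 -0.70479397]]
side [[439.07678688   0.         323.83786656]
 [  0.         439.07678688 193.55573822]
 [  0.           0.           1.        ]] [-0.01974939 -1.10981169  0.57123864] [[ 0.86972253 -0.15322913  0.46915195]
 [-0.49304626 -0.31230355  0.81201716]
 [ 0.02209314 -0.93754324 -0.34716649]]
0.014 0.1 [[-5.20431720e-06  9.99998241e-01 -1.87579253e-03]
 [ 1.00000000e+00  5.20901816e-06  2.50123833e-06]
 [ 2.51100496e-06 -1.87579251e-03 -9.99998241e-01]]
```

View pics/scene0.png

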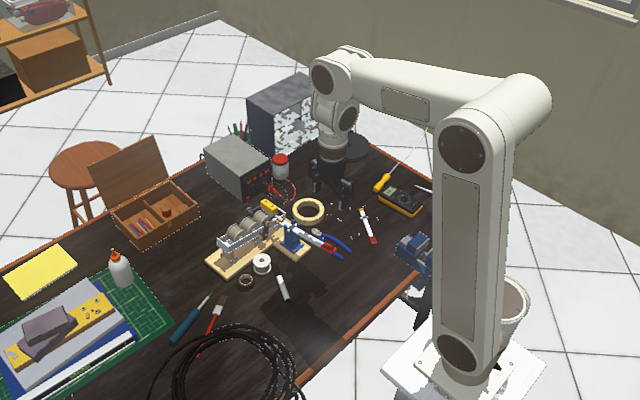

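View pics/side0.png

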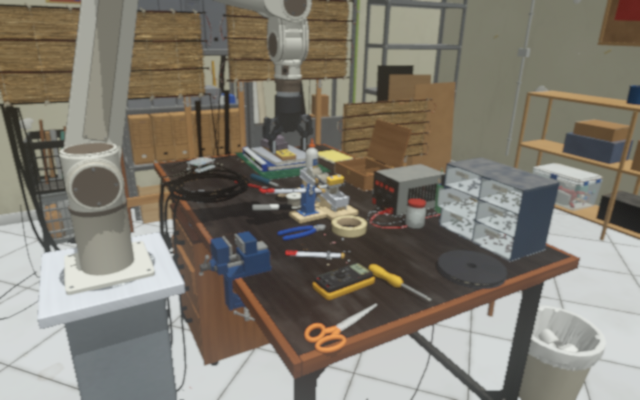

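The scene view shows the rack around (265,235), with the yellow weight at (268,205). In the side view it is near (325,200). I'll enlarge both.

```bash
python3 - <<'E'
import cv2,numpy as np
a=np.load("scene0.npz")["image"][180:310,195:355]; b=np.load("side0.npz")["image"][165:245,275:375]
a=cv2.resize(a,None,fx=4.5,fy=4.5,interpolation=cv2.INTER_CUBIC);b=cv2.resize(b,None,fx=6,fy=6,interpolation=cv2.INTER_CUBIC)
cv2.imwrite("pics/a.png",a);cv2.imwrite("pics/b.png",b)
E
```

```text
(no output)
```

View pics/a.png

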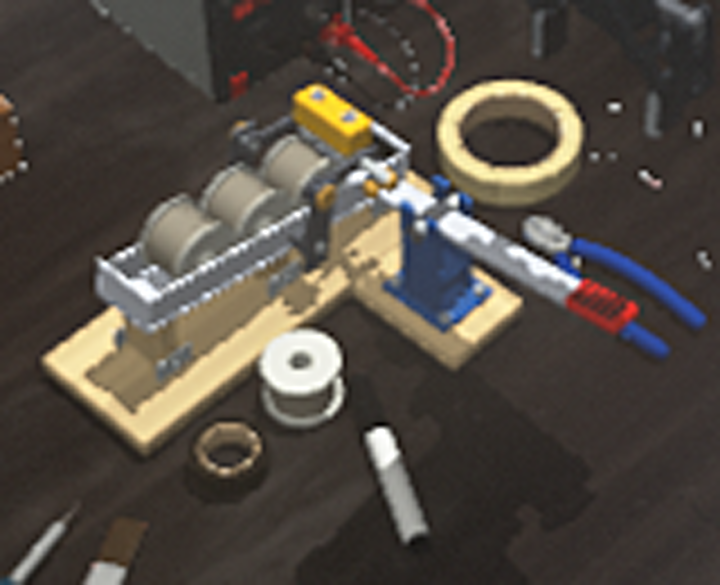

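View pics/b.png

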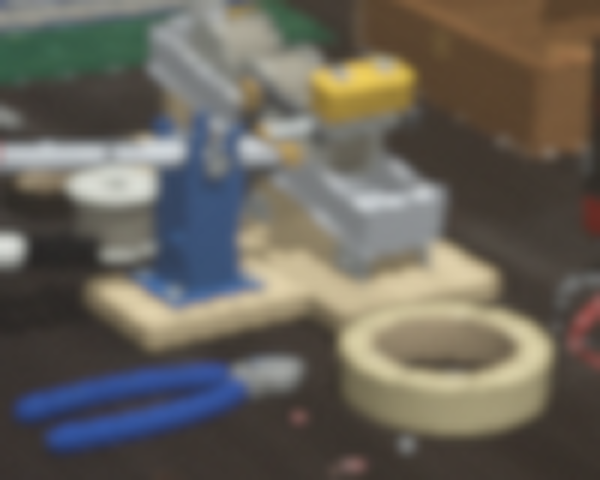

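The pad shows in the scene crop at (602,304), which is about (329,247) in the full image. The lever runs from there up-left to the blue stand (crop 430,205). In the side view the lever's white bar runs left at y≈190. I'll locate the pad with a red mask in both views.

```bash
cat > h.py <<'E'
import cv2,numpy as np
def ray(d,uv):
    v=d["attitude"]@np.linalg.solve(d["mtx"],[*uv,1.]); return np.array(d["origin"]),v/np.linalg.norm(v)
def onz(d,uv,z):
    o,v=ray(d,uv); return o+v*(z-o[2])/v[2]
def proj(d,p):
    q=d["mtx"]@(d["attitude"].T@(np.array(p)-d["origin"])); return q[:2]/q[2]
def blobs(d,roi,lo,hi,lo2=None,hi2=None):
    x0,y0,x1,y1=roi; h=cv2.cvtColor(d["image"][y0:y1,x0:x1],cv2.COLOR_BGR2HSV)
    m=cv2.inRange(h,lo,hi)
    if lo2: m|=cv2.inRange(h,lo2,hi2)
    n,l,s,c=cv2.connectedComponentsWithStats(m)
    return [(s[i,4],c[i]+[x0,y0],s[i,:4]+[x0,y0,0,0]) for i in range(1,n) if s[i,4]>8]
R=((0,120,60),(8,255,255),(172,120,60),(180,255,255))
E
python3 - <<'E'
from h import *
s=dict(np.load("scene0.npz"));t=dict(np.load("side0.npz"))
for b in blobs(s,(310,230,350,265),*R): print("red scene",b, onz(s,b[1],.127))
w=blobs(s,(255,190,285,220),(18,120,120),(32,255,255)); print("weight",[(b,onz(s,b[1],.12)) for b in w])
p=max(blobs(s,(310,230,350,265),*R),key=lambda b:b[0])[1]; P=onz(s,p,.127)
print("side proj",proj(t,P)); 
for b in blobs(t,(230,170,310,215),*R): print("red side",b)
pin=np.array([430/4.5+195,207/4.5+180]); print("pin",onz(s,pin,.115))
E
```

```text
red scene (np.int32(103), array([328.2815534 , 247.49514563]), array([321, 242,  16,  12])) [0.44832592 0.04870552 0.127     ]
weight [((np.int32(146), array([267.91780822, 205.93150685]), array([260, 199,  18,  16])), array([0.69317054, 0.05897153, 0.12      ]))]
side proj [265.74620442 187.86456881]
red side (np.int32(110), array([260.9       , 188.14545455]), array([248, 183,  26,  11]))
pin [0.58869011 0.06233456 0.115     ]
```

The two views agree. The pad is at about (0.45, 0.048), and the pin lies 141 mm from it towards +x. I'll close the fingers, hover above the pad and take a wrist picture.

```bash
python3 - <<'E'
from rig import arm
from h import *
R0=np.array([[0,1,0],[1,0,0],[0,0,-1.]])
arm.clamp()
arm.move_to([.44,.048,.25],R0)
o=arm.get_obs(); d=arm.get_image("wrist"); cv2.imwrite("pics/w.png",d["image"])
T=np.eye(4);T[:3,:3]=o["eef_rot"];T[:3,3]=o["eef_pos"]
X=T@d["hand_eye"]; d["origin"]=X[:3,3]; d["attitude"]=X[:3,:3]
for b in blobs(d,(0,0,640,400),*R):
    if b[0]>150: print(b, onz(d,b[1],.129))
print(arm.tip_extent,o["time_s"],o["eef_pos"],o["wrist_force"],o["finger_gap"],d["origin"])
np.savez("w0.npz",**d)
E
```

```text
(np.int32(1184), array([333.48226351, 200.85641892]), array([309, 185,  51,  33])) [0.44886484 0.04996906 0.129     ]
(np.int32(888), array([599.66891892, 275.15427928]), array([547, 257,  93,  58])) [ 0.6914505  -0.01923842  0.129     ]
0.014 1.275 [0.43958169 0.04855937 0.25048041] [ 0.23472635 -0.34809263  1.05985586] 5.464203796672738e-05 [0.43928974 0.11515109 0.37904685]
```

View pics/w.png

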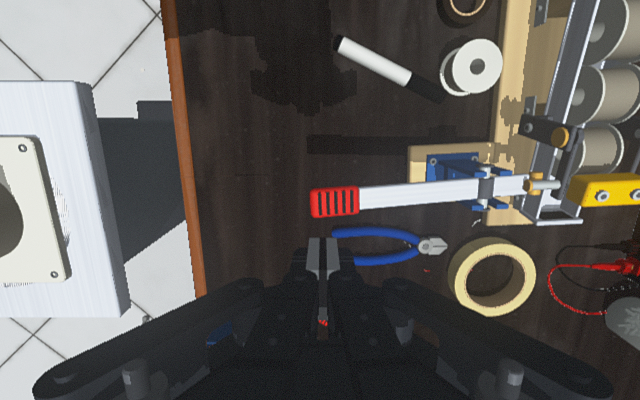

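The wrist view shows the pad at (335,202), spanning x 309–360 and y 185–218, which gives world (0.449, 0.0495). The lever runs to the right, level. Next I'll press down in steps, checking the force.

```bash
python3 - <<'E'
from rig import arm
from h import *
x,y=.449,.0495
f0=np.array(arm.get_obs()["wrist_force"])
def rep(k):
    o=arm.get_obs(); print(k,round(o["time_s"],2),np.round(o["eef_pos"],4),np.round(np.array(o["wrist_force"])-f0,2)); return o
arm.move_linear([x,y,.165],v=.12); rep("above")
for dz in (-.005,.005,.015,.025,.035,.044):
    arm.move_linear([x,y,.129+.014-dz],v=.06); o=rep(dz)
    if o["wrist_force"][2]-f0[2]>12: print("high force, stop"); break
arm.hold(.8); o=rep("held")
d=arm.get_image("scene"); np.savez("scene1.npz",**d)
e=arm.get_image("wrist")["image"]; 
a=cv2.resize(d["image"][185:265,205:345],None,fx=4,fy=4,interpolation=cv2.INTER_CUBIC)
b=e[:320,300:640]
im=np.zeros((640,560,3),np.uint8); im[:320]=a; im[320:,:340]=b; cv2.imwrite("pics/p.png",cv2.resize(im,(525,600)))
E
```

```text
above 2.18 [0.4496 0.0494 0.1654] [-0.6   0.35  0.31]
-0.005 2.62 [0.4486 0.0495 0.1476] [0.39 0.79 0.58]
0.005 2.93 [0.4493 0.0496 0.138 ] [1.26 0.27 1.62]
0.015 3.25 [0.4488 0.0495 0.1278] [-0.24  2.47  1.98]
0.025 3.57 [0.4486 0.0493 0.1177] [-0.66  0.59  1.88]
0.035 3.88 [0.4489 0.0494 0.1079] [-0.33  0.74  2.66]
0.044 4.18 [0.449  0.0495 0.0989] [-0.64  0.53  2.83]
held 4.98 [0.449  0.0495 0.099 ] [-0.73  1.15  2.99]
```

View pics/p.png

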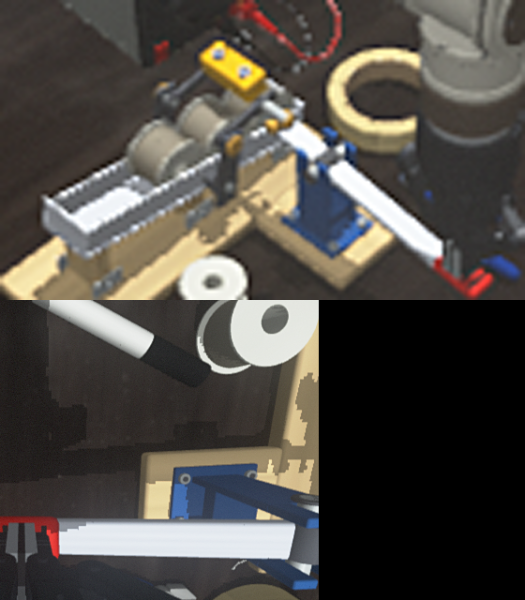

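The flap is up (yellow weight at (235,70) in the picture). The spools have moved down one place: the first is under or past the flap, and the top of the chute is empty. Now I'll ease off.

```bash
python3 - <<'E'
from rig import arm
from h import *
x,y=.449,.0495
arm.move_linear([x,y,.150],v=.05)
arm.move_linear([x-.02,y,.25],v=.15); arm.hold(.5)
o=arm.get_obs(); print(o["time_s"],o["wrist_force"],o["eef_pos"])
d=arm.get_image("scene"); w=arm.get_image("wrist")["image"]; t=arm.get_image("side")["image"]
f=lambda i,s:cv2.resize(i,s,interpolation=cv2.INTER_CUBIC)
top=np.hstack([f(d["image"][180:280,195:355],(480,300)),f(t[165:225,285:349],(320,300))])
bot=np.hstack([f(w[0:260,300:640],(392,300)),f(w[60:240,460:640],(300,300)),np.zeros((300,108,3),np.uint8)])
cv2.imwrite("pics/r.png",np.vstack([top,bot]))
s=dict(np.load("scene0.npz"))
for q in (s,d): print([b[1] for b in blobs(q,(255,190,285,220),(18,120,120),(32,255,255))],[b[1] for b in blobs(q,(310,230,350,265),*R)])
E
```

```text
7.5833 [-0.70953549  0.05172394 -0.54509642] [0.42896626 0.0494887  0.2498127 ]
[array([267.91780822, 205.93150685])] [array([328.2815534 , 247.49514563])]
[array([267.73611111, 205.72222222])] [array([328.37837838, 247.20720721])]
```

View pics/r.png

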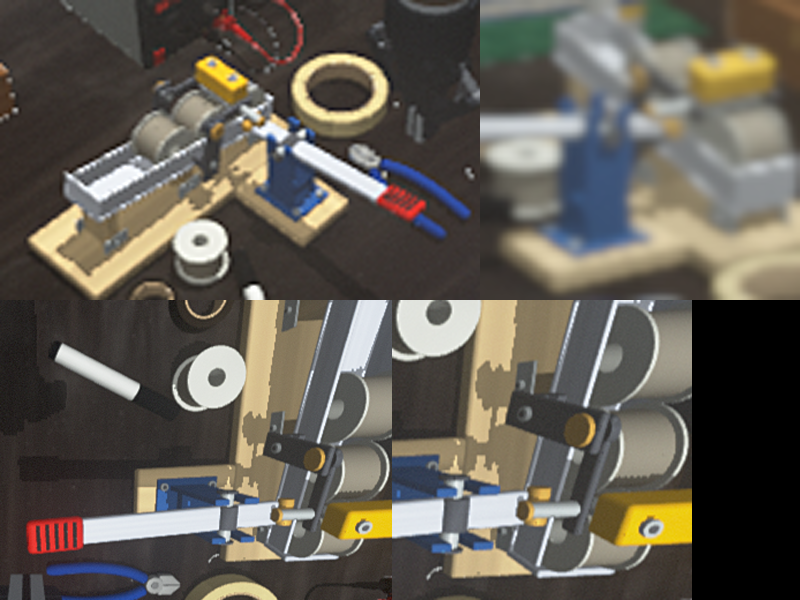

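One spool is in the nest and the other two wait behind the gate. The flap weight is within 0.2 px of its closed position, the lever is seated back in its notches, and the arm is clear.

```bash
python3 -c "
from rig import arm
print(arm.job_done())"
```

```text
the job is handed in; nothing more can be done
None
```

The job is handed in: one spool rolled into the nest, the flap dropped shut behind it with the other two spools waiting, and the lever came back up to rest with the arm clear, at about 7.6 s on the robot's clock and about 3 N on the pad.

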